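# Clear the tin off the record desk and lay the straightedge along its ledge

## Robot

A 6-joint arm with a two-finger parallel gripper is mounted at the origin on the work surface. World frame = base frame: x ahead of the robot, y to its left, z up, the work surface at z = 0. Lengths are in m, angles in rad, forces in N, time in s.
With the tool pointing down it reaches from about 0.425 to 1.125 m from the base axis. Payload 14.9 kg.
Tool frame: the origin (TCP) lies between the finger pads; the fingertips stand 14 mm ahead of it and the grasp point (between the pads) lies 5 mm behind it; x points along the fingers, z is the direction in which the jaws open and shut, and the axes are right-handed (so a half turn about x gives the same grasp; the last joint's range is limited). The gripper opens to 91 mm and grips with 3 to 60 N. Pads are 32 mm wide; open, the fingers measure 118 mm over their backs; the gripper's body (76 mm by 178 mm) begins 60 mm behind the grasp point.
Start: joints at [1.173, 0.379, 1.734, -0, 1.028, -0.033], TCP at [0.25, 0.654, 0.228] pointing down, gripper open.
Joint ranges: [-2.77, 2.77], [-0.74, 2.19], [0, 2.66], [-1.06, 4.2], [0.31, 2.87], [-3.08, 3.08]. Speed limits (rad/s): [1.89, 1.89, 2.39, 3.14, 3.14, 3.14].

## Interface

Orientations are given as a rotation vector (axis times angle).
In Python, from plant import arm gives the robot as it stands.
- The arm moves only by the tool drive_tool, never from a script. Its argument "increments" is a list of rows, each a list of 4 numbers: the shift along the tool's x, y, z in m, then the turn about the tool's x in rad. In form: [[x, y, z, twist], ...]. A call has 1 to 5 rows; each row shifts and turns the pose as measured when the row begins, along the tool's axes as they then stand; what a row does not reach is not made up. A row lasts 1/12 s, in which the tool goes at most 41.7 mm and 7.16 degrees, less where a joint would pass 70% of its speed; a pose out of reach is approached as far as the arm can. A call is refused whole if a number of a shift passes 0.0417 or a number of a turn 0.125, either way. A call with a gripper value outside its range is refused whole. "gripper" is the closure, from -1 (fully open) to 1 (shut), so that 0 is half open, set as the call begins (left out, the last holds). The fingers move at their own pace and stop on an object; "grip_force" is the grip in N (left out, the last holds). Time passes only in rows, so rows that do not move let the fingers close. It gives the time, the measured TCP pose, the force and the opening at its end, in the units of the state.
- arm.get_state(): the state, without advancing time (a new reading comes with each control period).
- arm.camera(name): name is "scene" or "top" or "wrist"; returns a dict with "frame" (400x640x3 uint8, red, green, blue), "K" (3x3 intrinsics, pixels), "distortion" ([k1, k2, p1, p2, k3] as OpenCV has them; the pictures are not rectified), "extrinsics" (4x4, takes a point from world to camera coordinates). Camera axes: x right, y down, z forward; pixel columns grow to the right and rows downward; lengths in m; the calibration is good to about 2 mm. A picture is of the moment at which its call begins. There is no depth.
- arm.close_job(): hands the job in, once; it reports no verdict.
Trained networks look in the newest picture that a camera, given by its name, has taken for a name from the list of things; names that differ only in an ending like _2 or _b are one class to them, and where a whole thing is asked for, a point or a joint stands for the part that bears it (a point fixed in the world has none). Each returns a list of dicts, best first, with "p" (0 to 1); they miss things now and then, are a little off and sometimes report something else, mostly with a low value. They report only what shows in the picture. A call takes as long as a camera call.
- arm.boxes_of(name, camera): "extent" ([left, top, right, bottom] in pixels, round what is visible of it).
- arm.outline_of(name, camera): "mask" (400x640 bool, what is visible of it) and "extent" ([left, top, right, bottom] in pixels, round what is visible of it).
The state is a dict: "clock": time; "q": joint angles; "joint_velocities": joint speeds; "joint_efforts": joint torques, N m; "ee_pos": TCP position; "orientation": TCP orientation; "ft_force": force on the tool from outside, world axes, zero at the start; "moment": the same for the moment, N m; "gripper_width": finger opening in m.
Only numpy, scipy, OpenCV 4.12 (cv2) and the standard library are available. Lean on these libraries where they do the work, as an engineer would, in place of code of your own. Each camera call takes 0.05 s, during which the arm holds its last target. There are 200 camera calls.

## Task

A tin has been left lying on the ledge of the sloping record desk. First pick it up and lay it gently on its side, flat on the floor of the shallow wooden tray; then lay the straightedge flat on the slope with one long edge flush against the desk's ledge along its whole length, within the ends of the ledge, ready for ruling the lowest line. Drop nothing, and leave the upright tin, the mug and the pliers where they are.

Things in the scene. Friction and masses are not known exactly. Their poses are not given: they have to be found in the camera images.
- slope: fixed plywood board of the desk, rising 28 deg towards the robot (it faces away from it). Origin: where its surface meets the ledge's upper face, mid-ledge, 24 mm over the bench. x up the slope (to 170 mm), y along the ledge, z outward normal. Ledge: dark strip 280 mm long (y -140 to 140), 12 thick (x -12 to 0), 10 high (z 0 to 10). Steel clip at x 142 to 165, y +-50, 10 high
- tin: closed grey metal tin, a cylinder 54 mm in diameter and 120 mm long, about 0.12 kg, starting on its side on the slope, resting in the corner against the ledge with its axis along the ledge. Origin at the cylinder's centre, x along its axis
- tray: fixed shallow open wooden tray on the bench, 180 x 130 mm outside, 22 mm high, walls and floor 5 mm thick. Origin: centre of its underside, x along its 180 mm length, z up
- straightedge: aluminium rule plate 200 x 50 x 5 mm, both long edges alike, with a wooden grip block 100 long, 22 wide, 40 high standing along the middle of its top (block top 45 mm above the underside); about 0.2 kg; starts flat on the bench. Origin: centre of its underside, x along its 200 mm length, y across, z up through the block
- upright_tin: bystander: a tin like the other (54 mm diameter, 120 mm high) standing upright on the bench; origin at the centre of its underside
- mug: bystander: green mug, 80 mm diameter, 95 mm high; origin at the centre of its underside
- pliers: bystander: pliers lying on the bench, about 165 mm long, 20 mm high; origin near the pivot, on the bench, x towards the jaws

How it is judged:
On the way, in this order (a step that is already met when the one before it is completed fails the run):
1. the tin lies on its side on the tray's floor, released (x of tin in the frame of tray between -0.06 and 0.06 m and y of tin in the frame of tray between -0.045 and 0.045 m and z of tin in the frame of tray between 0.02 and 0.038 m and contact force between tin and the fingers below 0.1 N and linear speed of tin below 0.03 m/s), for 0.2 s.
2. the straightedge lies flat on the slope, flush against the ledge, released (x of straightedge in the frame of slope between 0.021 and 0.028 m and y of straightedge in the frame of slope between -0.042 and 0.042 m and z of straightedge in the frame of slope between -0.003 and 0.003 m and angle between the x axis of straightedge and the y axis of slope, either way round below 0.026 rad and angle between the z axis of straightedge and the z axis of slope, either way round below 0.04 rad and contact force between straightedge and the fingers below 0.1 N and linear speed of straightedge below 0.01 m/s), for 0.2 s.
At the end, for the whole second after the job is handed in: Tin on its side on the tray floor, inside its walls. Straightedge flat on the slope (3 mm, 2.3 deg), long edge against the ledge (centre line 21 to 28 mm from the ledge face, parallel to 1.5 deg), its middle within 42 mm of the ledge's middle. Both released and at rest (all of step 1 and all of step 2); the robot touches nothing.
It fails at once if the tin is dropped or thrown (falls free at more than 0.9 m/s, a drop of about 40 mm) (linear speed of tin above 0.9 m/s and contact force between tin and the fingers below 0.05 N).
It fails at once if the straightedge is dropped or thrown (same limit) (linear speed of straightedge above 0.9 m/s and contact force between straightedge and the fingers below 0.05 N).
It fails at once if the upright tin is moved more than 20 mm (distance of upright_tin from where it was at the start of the episode above 0.02 m).
It fails at once if the mug is moved more than 20 mm (distance of mug from where it was at the start of the episode above 0.02 m).
It fails at once if the pliers is moved more than 20 mm (distance of pliers from where it was at the start of the episode above 0.02 m).
It also fails if it takes over 56 s, if anything falls off the work surface, if the arm or the gripper's body presses on something with over 40 N, if the wrist force passes 120 N, or if a joint passes its speed limit or range.

## Working session

There is one attempt and no reset: what is moved stays moved. The work goes in short steps, Python scripts to look and compute and a tool call to move; the robot and the scene stay as the last step left them, time stands still between calls to the robot, and variables do not carry over. Pictures are saved under pics/ and viewed, about 8 in all and at most 12, crops included, and the job is handed in when it is done.

Besides the shell and the picture viewer there is one more tool, called by a JSON object that holds its "fn" and its "kwargs", one argument or row to a line. drive_tool: Moves the arm, as the interface text tells. Its arguments: {"type":"object","properties":{"increments":{"type":"array","items":{"type":"array","items":{"type":"number"}}},"gripper":{"type":"number"},"grip_force":{"type":"number"}},"required":["increments"]}

```bash
ls; mkdir -p pics; cat > h.py <<'E'
import numpy as np, cv2
from plant import arm
def ray(c,uv):
    p=cv2.undistortPoints(np.array(uv,float).reshape(-1,1,2),c['K'],np.array(c['distortion']))[:,0]
    E=c['extrinsics'];R=E[:3,:3];o=-R.T@E[:3,3]
    return o,np.c_[p,np.ones(len(p))]@R
def onz(c,uv,z):
    o,d=ray(c,uv); return o+d*((z-o[2])/d[:,2])[:,None]
def proj(c,P):
    E=c['extrinsics'];r=cv2.Rodrigues(E[:3,:3])[0]
    return cv2.projectPoints(np.array(P,float).reshape(-1,1,3),r,E[:3,3],c['K'],np.array(c['distortion']))[0][:,0]
E
python3 - <<'E'
from h import *
s=arm.get_state();print({k:np.round(v,3).tolist() for k,v in s.items()})
ims=[]
for n in ['scene','top']:
    c=arm.camera(n);cv2.imwrite(f'pics/{n}0.png',c['frame'][:,:,::-1])
    E=c['extrinsics'];print(n,-E[:3,:3].T@E[:3,3],E[2,:3],c['K'][0,0])
    for t in ['slope','tin','tray','straightedge','upright_tin','mug','pliers']:
        for o in arm.outline_of(t,n)[:3]:
            m=o['mask'].astype(np.uint8)
            r=cv2.minAreaRect(cv2.findNonZero(m)) if m.any() else None
            print(t,round(o['p'],2),np.round(o['extent']),np.round(cv2.boxPoints(r)).tolist() if r else '')
            if n=='top': print('   ',np.round(onz(c,cv2.boxPoints(r),0.005),3).tolist())
E
```

```text
pics
{'clock': 0.0, 'q': [1.173, 0.379, 1.735, -0.0, 1.029, -0.033], 'joint_velocities': [-0.0, -0.001, -0.0, 0.001, -0.003, -0.001], 'joint_efforts': [-0.001, -76.373, -43.436, 0.065, 0.043, -0.0], 'ee_pos': [0.25, 0.654, 0.227], 'orientation': [-0.937, 1.361, 0.936], 'ft_force': [0.195, 0.194, 0.842], 'moment': [0.01, 0.005, -0.03], 'gripper_width': 0.091}
scene [1.30575302 0.10934491 0.79078933] [-0.69142107 -0.08944279 -0.71689392] 393.75886762919527
slope 0.66 [256. 151. 375. 236.] [[254.0, 214.0], [269.0, 146.0], [374.0, 169.0], [359.0, 238.0]]
tin 0.94 [297. 194. 344. 224.] [[291.0, 214.0], [296.0, 193.0], [344.0, 204.0], [339.0, 225.0]]
tray 0.67 [405. 184. 459. 240.] [[408.0, 238.0], [410.0, 182.0], [462.0, 184.0], [459.0, 240.0]]
straightedge 0.59 [194. 157. 234. 210.] [[193.0, 200.0], [213.0, 151.0], [232.0, 159.0], [211.0, 208.0]]
upright_tin 0.65 [393. 219. 423. 267.] [[390.0, 264.0], [402.0, 216.0], [425.0, 222.0], [413.0, 270.0]]
mug 0.93 [164. 202. 220. 253.] [[160.0, 210.0], [206.0, 197.0], [219.0, 245.0], [173.0, 258.0]]
pliers 0.79 [268. 258. 342. 285.] [[268.0, 28
[... 834 characters left out ...]
0]]
    [[0.599, -0.295, 0.005], [0.602, -0.348, 0.005], [0.399, -0.345, 0.005], [0.397, -0.293, 0.005]]
upright_tin 0.84 [210. 153. 244. 186.] [[205.0, 164.0], [221.0, 148.0], [247.0, 174.0], [231.0, 190.0]]
    [[0.729, 0.311, 0.005], [0.775, 0.272, 0.005], [0.705, 0.198, 0.005], [0.661, 0.237, 0.005]]
mug 0.73 [411. 152. 459. 192.] [[406.0, 175.0], [438.0, 143.0], [461.0, 166.0], [429.0, 198.0]]
    [[0.716, -0.227, 0.005], [0.808, -0.316, 0.005], [0.747, -0.375, 0.005], [0.656, -0.286, 0.005]]
pliers 0.57 [292. 140. 350. 157.] [[291.0, 137.0], [350.0, 137.0], [350.0, 157.0], [291.0, 157.0]]
    [[0.813, 0.084, 0.005], [0.818, -0.076, 0.005], [0.761, -0.077, 0.005], [0.757, 0.082, 0.005]]
```

```bash
python3 -c "
import cv2
a=cv2.imread('pics/scene0.png')[120:310,140:490];b=cv2.imread('pics/top0.png')[120:310,140:490]
import numpy as np
cv2.imwrite('pics/a.png',cv2.resize(np.vstack([a,b]),None,fx=1.55,fy=1.55,interpolation=cv2.INTER_CUBIC))"
```

```text
(no output)
```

View pics/a.png

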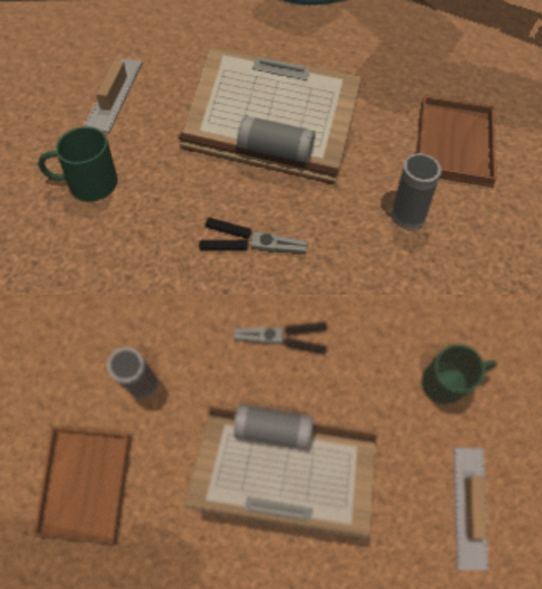

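The picture shows, in full-frame pixels, the ledge on the far side of the desk, running in the top view from about (275,196) to (382,212). The tin lies on it at about (316,206). The tray is at (192,243), the straightedge at (444,258), and the network finds agree with all of these.

```bash
cat >> h.py <<'E'
from scipy.spatial.transform import Rotation as Ro
from scipy.optimize import least_squares
def tool(): 
    s=arm.get_state(); return np.array(s['ee_pos']),Ro.from_rotvec(s['orientation']).as_matrix()
def slopeT(p): # x,y,yaw of ledge y axis; -> R,o. slope x towards robot & up
    x,y,t=p; ey=np.array([-np.sin(t),np.cos(t),0]); 
    h=np.cross(ey,[0,0,1.]) ; h=h if h[0]<0 else -h
    ex=np.cos(np.radians(28))*h+np.array([0,0,np.sin(np.radians(28))]); ez=np.cross(ex,-ey) ; ez=ez if ez[2]>0 else -ez
    return np.c_[ex,ey,ez],np.array([x,y,.024])
E
python3 - <<'E'
from h import *
p,R=tool();print(p,R.round(3))
for n in ['top','scene']:
    c=arm.camera(n)
    for t,z in [('tin',.0577),('tray',.011),('straightedge',.005)]:
        o=arm.outline_of(t,n)[0];m=o['mask'].astype(np.uint8);r=cv2.minAreaRect(cv2.findNonZero(m))
        b=onz(c,cv2.boxPoints(r),z);mm=cv2.moments(m,True)
        e1=b[1]-b[0];e2=b[2]-b[1];e=e1 if np.linalg.norm(e1)>np.linalg.norm(e2) else e2
        print(n,t,onz(c,[[mm['m10']/mm['m00'],mm['m01']/mm['m00']]],z).round(3),'sizes',np.linalg.norm(e1).round(3),np.linalg.norm(e2).round(3),'long yaw',np.degrees(np.arctan2(e[1],e[0])).round(1))
    if n=='top':
        L=onz(c,[[275.5,195.8],[382,212]],.0272);print(L,np.linalg.norm(L[1]-L[0]),np.degrees(np.arctan2(*(L[0]-L[1])[1::-1])))
        c=arm.camera(n)
E
```

```text
[0.24972253 0.65394592 0.22792682] [[ 0.    -0.934  0.357]
 [ 0.     0.357  0.934]
 [-1.     0.     0.   ]]
top tin [[0.62  0.011 0.058]] sizes 0.06 0.128 long yaw -98.5
top tray [[0.521 0.323 0.011]] sizes 0.188 0.138 long yaw -2.8
top straightedge [[ 0.497 -0.32   0.005]] sizes 0.056 0.201 long yaw 179.9
[[ 0.64543098  0.11544017  0.0272    ]
 [ 0.61078918 -0.15832887  0.0272    ]] 0.27595206872728173 82.78831406128322
scene tin [[0.619 0.01  0.058]] sizes 0.078 0.135 long yaw 79.9
scene tray [[0.525 0.328 0.011]] sizes 0.205 0.158 long yaw 173.5
scene straightedge [[ 0.504 -0.32   0.005]] sizes 0.2 0.069 long yaw -178.8
```

```bash
cat >> h.py <<'E'
def plan(target,yaw=None,step=.038,tw=.12,n=None):
    p,R=tool();d=np.array(target)-p
    y0=np.arctan2(R[1,2],R[0,2]); a=0 if yaw is None else (np.radians(yaw)-y0+np.pi/2)%np.pi-np.pi/2
    n=n or int(max(1,np.ceil(np.linalg.norm(d)/step),np.ceil(abs(a)/tw)))
    print('n',n,'d',d.round(4),'turn',round(-a,3))
    for i in range(n):
        Ri=R@Ro.from_rotvec([-a*i/n,0,0]).as_matrix()
        v=Ri.T@(d/n);print('[%.4f,%.4f,%.4f,%.3f]'%(*v,-a/n),end=',' if (i+1)%5 else '\n')
    print()
E
python3 -c "
from h import *
plan([.62,.011,.228],-8)"
```

```text
n 20 d [ 3.702e-01 -6.429e-01  1.000e-04] turn 1.346
[-0.0000,-0.0288,-0.0234,0.067],[-0.0000,-0.0303,-0.0214,0.067],[-0.0000,-0.0316,-0.0194,0.067],[-0.0000,-0.0329,-0.0172,0.067],[-0.0000,-0.0340,-0.0149,0.067]
[-0.0000,-0.0349,-0.0126,0.067],[-0.0000,-0.0357,-0.0102,0.067],[-0.0000,-0.0363,-0.0078,0.067],[-0.0000,-0.0367,-0.0054,0.067],[-0.0000,-0.0370,-0.0029,0.067]
[-0.0000,-0.0371,-0.0004,0.067],[-0.0000,-0.0370,0.0021,0.067],[-0.0000,-0.0368,0.0046,0.067],[-0.0000,-0.0364,0.0070,0.067],[-0.0000,-0.0359,0.0095,0.067]
[-0.0000,-0.0351,0.0119,0.067],[-0.0000,-0.0343,0.0142,0.067],[-0.0000,-0.0332,0.0165,0.067],[-0.0000,-0.0321,0.0187,0.067],[-0.0000,-0.0307,0.0208,0.067]
```

{"fn": "drive_tool", "kwargs": {
  "increments": [
    [0, -0.029, -0.023, 0.067],
    [0, -0.03, -0.021, 0.067],
    [0, -0.032, -0.019, 0.067],
    [0, -0.033, -0.017, 0.067],
    [0, -0.034, -0.015, 0.067]
  ]
}}

```text
clock: 1.67
ee_pos: [0.3428, 0.4937, 0.2276]
orientation: [-0.675, 1.461, 0.678]
ft_force: [1.0, -0.2, 0.3]
gripper_width: 0.0913
```

{"fn": "drive_tool", "kwargs": {
  "increments": [
    [0, -0.035, -0.013, 0.067],
    [0, -0.036, -0.01, 0.067],
    [0, -0.036, -0.008, 0.067],
    [0, -0.037, -0.005, 0.067],
    [0, -0.037, -0.003, 0.067]
  ]
}}

```text
clock: 2.08
ee_pos: [0.4371, 0.3237, 0.2281]
orientation: [-0.401, 1.53, 0.406]
ft_force: [1.2, -0.0, -1.0]
gripper_width: 0.091
```

{"fn": "drive_tool", "kwargs": {
  "increments": [
    [0, -0.037, 0, 0.067],
    [0, -0.037, 0.002, 0.067],
    [0, -0.037, 0.005, 0.067],
    [0, -0.036, 0.007, 0.067],
    [0, -0.036, 0.01, 0.067]
  ]
}}

```text
clock: 2.5
ee_pos: [0.53, 0.1525, 0.2291]
orientation: [-0.125, 1.562, 0.132]
ft_force: [1.0, -0.5, -0.5]
gripper_width: 0.0914
```

{"fn": "drive_tool", "kwargs": {
  "increments": [
    [0, -0.035, 0.012, 0.067],
    [0, -0.034, 0.014, 0.067],
    [0, -0.033, 0.016, 0.067],
    [0, -0.032, 0.019, 0.067],
    [0, -0.031, 0.021, 0.067]
  ],
  "gripper": -0.45
}}

```text
clock: 2.92
ee_pos: [0.6193, -0.0211, 0.23]
orientation: [0.153, 1.559, -0.144]
ft_force: [0.8, 0.6, 0.5]
gripper_width: 0.0664
```

```bash
python3 - <<'E'
from h import *
plan([.62,.011,.228],-8)
c=arm.camera('wrist');cv2.imwrite('pics/w1.png',c['frame'][:,:,::-1])
o=arm.outline_of('tin','wrist')
for k in o[:2]:
    m=k['mask'].astype(np.uint8);r=cv2.minAreaRect(cv2.findNonZero(m));b=onz(c,cv2.boxPoints(r),.0577);mm=cv2.moments(m,True)
    print(k['p'],k['extent'],onz(c,[[mm['m10']/mm['m00'],mm['m01']/mm['m00']]],.0577),b.mean(0),b.round(3).tolist())
E
```

```text
n 1 d [ 0.0007  0.0321 -0.002 ] turn -0.05
[0.0022,0.0316,-0.0054,-0.050],
0.63 [284.4, 106.6, 339.3, 217.1] [[0.61880813 0.01423927 0.0577    ]] [0.61733471 0.01029639 0.0577    ] [[0.601, 0.079, 0.058], [0.654, 0.07, 0.058], [0.636, -0.058, 0.058], [0.578, -0.049, 0.058]]
```

View pics/w1.png

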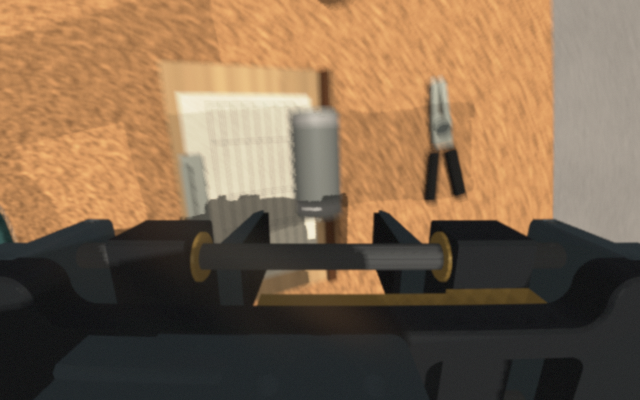

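The wrist view shows the tin at about (316,160), with the ledge beside it running vertically at u≈330. All three cameras put the tin near (0.619, 0.012), with its axis at about 82°.

```bash
python3 -c "
from h import *
plan([.619,.012,.10],-8,n=5)"
```

```text
n 5 d [-0.0017  0.0352 -0.1301] turn -0.053
[0.0260,0.0067,-0.0019,-0.011],[0.0260,0.0067,-0.0018,-0.011],[0.0260,0.0067,-0.0017,-0.011],[0.0260,0.0068,-0.0017,-0.011],[0.0260,0.0068,-0.0016,-0.011]
```

{"fn": "drive_tool", "kwargs": {
  "increments": [
    [0, 0.017, -0.003, -0.026],
    [0, 0.017, -0.003, -0.026],
    [0.035, 0, 0, 0],
    [0.035, 0, 0, 0],
    [0.03, 0, 0, 0]
  ],
  "gripper": -0.34
}}

```text
clock: 3.43
ee_pos: [0.6256, 0.0193, 0.1349]
orientation: [0.106, 1.548, -0.096]
ft_force: [0.7, 0.7, -1.1]
gripper_width: 0.0611
```

{"fn": "drive_tool", "kwargs": {
  "increments": [
    [0, 0, 0, 0],
    [0, 0, 0, 0]
  ]
}}

```text
clock: 3.6
ee_pos: [0.6216, 0.0241, 0.13]
orientation: [0.101, 1.557, -0.091]
ft_force: [1.3, 0.7, 0.9]
gripper_width: 0.0614
```

```bash
python3 - <<'E'
from h import *
plan([.619,.012,.068],-8,n=5)
c=arm.camera('wrist');cv2.imwrite('pics/w2.png',c['frame'][:,:,::-1])
E
```

```text
n 5 d [-0.0026 -0.0121 -0.062 ] turn 0.018
[0.0124,-0.0025,-0.0004,0.004],[0.0124,-0.0025,-0.0003,0.004],[0.0124,-0.0025,-0.0003,0.004],[0.0124,-0.0025,-0.0003,0.004],[0.0124,-0.0025,-0.0003,0.004]
```

View pics/w2.png

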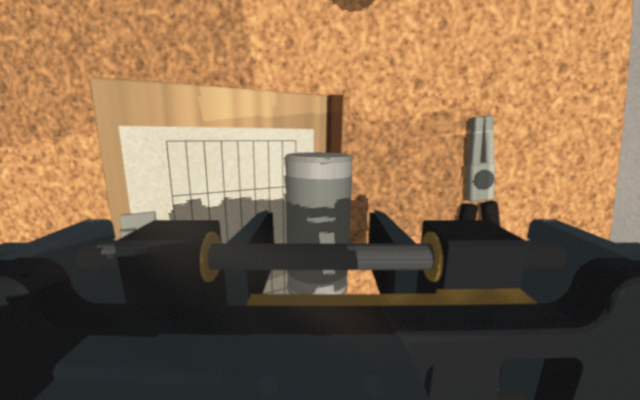

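The tin (u 286–352) sits centred between the fingers (inner faces at u≈272 and 370), so I'm descending.

{"fn": "drive_tool", "kwargs": {
  "increments": [
    [0.015, -0.006, -0.001, 0.01],
    [0.015, -0.004, -0.001, 0.008],
    [0.012, -0.002, 0, 0],
    [0.008, 0, 0, 0],
    [0.004, 0, 0, 0]
  ]
}}

```text
clock: 4.07
ee_pos: [0.6224, 0.0153, 0.0813]
orientation: [0.112, 1.546, -0.101]
ft_force: [-0.2, 0.6, -0.6]
gripper_width: 0.061
```

{"fn": "drive_tool", "kwargs": {
  "increments": [
    [0, 0, 0, 0],
    [0, 0, 0, 0]
  ]
}}

```text
clock: 4.23
ee_pos: [0.6223, 0.0154, 0.0808]
orientation: [0.112, 1.547, -0.101]
ft_force: [0.5, -0.3, -0.0]
gripper_width: 0.0611
```

```bash
python3 -c "
from h import *
plan([.619,.012,.067],-8,n=1)"
```

```text
n 1 d [-0.0033 -0.0034 -0.0138] turn 0.004
[0.0137,-0.0039,-0.0031,0.004],
```

{"fn": "drive_tool", "kwargs": {
  "increments": [
    [0.002, -0.002, -0.003, 0],
    [0.008, -0.001, 0, 0],
    [0.005, 0, 0, 0],
    [0.002, 0, 0, 0],
    [0, 0, 0, 0]
  ]
}}

```text
clock: 4.65
ee_pos: [0.6199, 0.0126, 0.0634]
orientation: [0.112, 1.545, -0.101]
ft_force: [-0.4, 0.5, -0.2]
gripper_width: 0.0611
```

{"fn": "drive_tool", "kwargs": {
  "increments": [
    [0, 0, 0, 0],
    [0, 0, 0, 0]
  ]
}}

```text
clock: 4.82
ee_pos: [0.6198, 0.0126, 0.0631]
orientation: [0.112, 1.546, -0.101]
ft_force: [0.1, -0.4, 0.4]
gripper_width: 0.0613
```

{"fn": "drive_tool", "kwargs": {
  "increments": [
    [0, 0, 0, 0],
    [0, 0, 0, 0],
    [0, 0, 0, 0],
    [0, 0, 0, 0],
    [0, 0, 0, 0]
  ],
  "gripper": 1,
  "grip_force": 15
}}

```text
clock: 5.23
ee_pos: [0.6197, 0.0127, 0.0635]
orientation: [0.112, 1.546, -0.101]
ft_force: [0.2, -0.7, -1.8]
gripper_width: 0.0538
```

{"fn": "drive_tool", "kwargs": {
  "increments": [
    [-0.004, 0, 0, 0],
    [-0.008, 0, 0, 0],
    [-0.01, 0, 0, 0],
    [-0.01, 0, 0, 0],
    [0, 0, 0, 0]
  ]
}}

```text
clock: 5.65
ee_pos: [0.6191, 0.0125, 0.0988]
orientation: [0.112, 1.546, -0.1]
ft_force: [0.6, 0.1, -0.8]
gripper_width: 0.0538
```

```bash
python3 - <<'E'
from h import *
c=arm.camera('scene');im=c['frame'][120:310,140:490,::-1]
w=arm.camera('wrist')['frame'][:,:,::-1];cv2.imwrite('pics/b.png',np.vstack([cv2.resize(im,(640,347)),w[90:340]]))
plan([.52,.325,.16],87)
E
```

```text
n 13 d [-0.0985  0.3125  0.0628] turn 1.487
[-0.0049,0.0228,-0.0107,0.114],[-0.0049,0.0215,-0.0132,0.114],[-0.0049,0.0198,-0.0156,0.114],[-0.0049,0.0179,-0.0177,0.114],[-0.0049,0.0158,-0.0196,0.114]
[-0.0049,0.0134,-0.0213,0.114],[-0.0049,0.0109,-0.0227,0.114],[-0.0049,0.0082,-0.0238,0.114],[-0.0049,0.0055,-0.0246,0.114],[-0.0049,0.0026,-0.0251,0.114]
[-0.0049,-0.0002,-0.0252,0.114],[-0.0049,-0.0031,-0.0250,0.114],[-0.0049,-0.0060,-0.0245,0.114],
```

View pics/b.png

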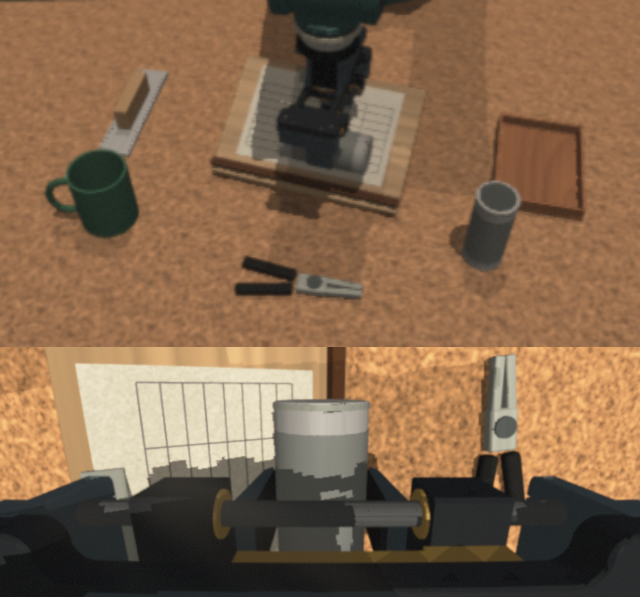

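The tin is held (width 0.0538, level in the jaws). Carrying it over the tray.

{"fn": "drive_tool", "kwargs": {
  "increments": [
    [-0.02, 0.005, 0, 0.05],
    [-0.02, 0.022, -0.012, 0.11],
    [-0.02, 0.021, -0.014, 0.114],
    [-0.005, 0.019, -0.016, 0.114],
    [0, 0.017, -0.018, 0.114]
  ]
}}

```text
clock: 6.17
ee_pos: [0.5878, 0.1124, 0.1632]
orientation: [0.525, 1.492, -0.506]
ft_force: [-0.5, -0.5, -1.8]
gripper_width: 0.054
```

{"fn": "drive_tool", "kwargs": {
  "increments": [
    [0, 0.015, -0.02, 0.114],
    [0, 0.013, -0.021, 0.114],
    [0, 0.011, -0.023, 0.114],
    [0, 0.008, -0.024, 0.114],
    [0, 0.005, -0.025, 0.114]
  ]
}}

```text
clock: 6.58
ee_pos: [0.5554, 0.2401, 0.1635]
orientation: [0.989, 1.327, -0.962]
ft_force: [1.4, 0.7, -1.8]
gripper_width: 0.0538
```

{"fn": "drive_tool", "kwargs": {
  "increments": [
    [0, 0.002, -0.025, 0.114],
    [0, 0, -0.025, 0.114],
    [0, -0.003, -0.025, 0.1],
    [0, 0, 0, 0],
    [0, 0, 0, 0]
  ]
}}

```text
clock: 7.0
ee_pos: [0.5365, 0.3213, 0.162]
orientation: [1.251, 1.181, -1.222]
ft_force: [-0.3, -0.4, -2.0]
gripper_width: 0.0535
```

```bash
python3 - <<'E'
from h import *
c=arm.camera('top');w=arm.camera('wrist')
cv2.imwrite('pics/w3.png',w['frame'][:,:,::-1])
for n,c in (('top',c),('wrist',w)):
  for o in arm.outline_of('tray',n)[:1]:
    r=cv2.minAreaRect(cv2.findNonZero(o['mask'].astype(np.uint8)));b=onz(c,cv2.boxPoints(r),.015);print(n,o['p'],np.round(cv2.boxPoints(r)),b.mean(0),b.round(3).tolist())
plan([.522,.325,.06],85)
E
```

```text
top 0.82 [[160. 276.]
 [171. 202.]
 [224. 209.]
 [214. 283.]] [0.52287756 0.32282537 0.015     ] [[0.436, 0.396, 0.015], [0.624, 0.388, 0.015], [0.609, 0.247, 0.015], [0.422, 0.26, 0.015]]
wrist 0.93 [[255. 280.]
 [259. 121.]
 [385. 125.]
 [380. 283.]] [0.5215055  0.32409936 0.015     ] [[0.435, 0.406, 0.015], [0.618, 0.384, 0.015], [0.609, 0.252, 0.015], [0.425, 0.255, 0.015]]
n 3 d [-0.0152  0.0052 -0.1023] turn 0.047
[0.0340,-0.0058,-0.0013,0.016],[0.0340,-0.0058,-0.0012,0.016],[0.0340,-0.0058,-0.0011,0.016],
```

View pics/w3.png

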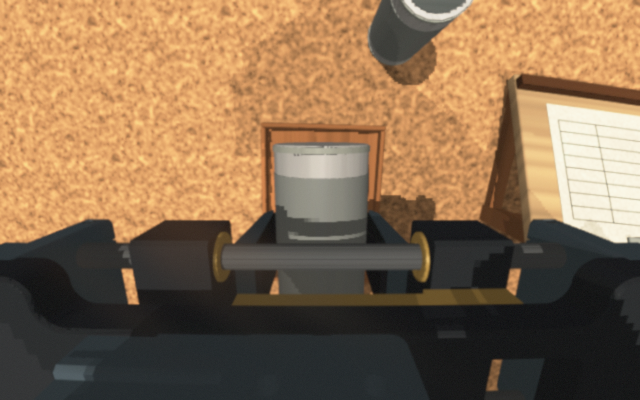

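The tin (u 275–370) sits over the tray (u 262–385) and is aligned with it. Both cameras put the tray centre at (0.522, 0.324). Lowering.

{"fn": "drive_tool", "kwargs": {
  "increments": [
    [0.02, -0.007, -0.001, 0.02],
    [0.03, -0.006, -0.001, 0.015],
    [0.03, -0.003, 0, 0.01],
    [0.015, 0, 0, 0],
    [0, 0, 0, 0]
  ]
}}

```text
clock: 7.62
ee_pos: [0.526, 0.3201, 0.0661]
orientation: [1.291, 1.156, -1.253]
ft_force: [-1.1, -0.3, -2.0]
gripper_width: 0.0534
```

```bash
python3 -c "
from h import *
plan([.522,.324,.04],85,n=1)"
```

```text
n 1 d [-0.004   0.0039 -0.0261] turn -0.001
[0.0261,-0.0049,-0.0033,-0.001],
```

{"fn": "drive_tool", "kwargs": {
  "increments": [
    [0.008, -0.004, -0.003, 0],
    [0.008, 0, 0, 0],
    [0.005, 0, 0, 0],
    [0.003, 0, 0, 0],
    [0, 0, 0, 0]
  ]
}}

```text
clock: 8.03
ee_pos: [0.5245, 0.3229, 0.0425]
orientation: [1.294, 1.154, -1.251]
ft_force: [-0.3, -0.3, -0.8]
gripper_width: 0.0538
```

{"fn": "drive_tool", "kwargs": {
  "increments": [
    [0.001, 0, 0, 0],
    [0.001, 0, 0, 0],
    [0.0, 0, 0, 0]
  ]
}}

```text
clock: 8.28
ee_pos: [0.5255, 0.3234, 0.0416]
orientation: [1.295, 1.154, -1.249]
ft_force: [-0.8, -0.1, -1.3]
gripper_width: 0.0537
```

{"fn": "drive_tool", "kwargs": {
  "increments": [
    [0.002, 0, 0, 0],
    [0.001, 0, 0, 0],
    [0.0, 0, 0, 0],
    [0, 0, 0, 0]
  ]
}}

```text
clock: 8.62
ee_pos: [0.5261, 0.3237, 0.0391]
orientation: [1.296, 1.154, -1.248]
ft_force: [-0.6, 0.1, -2.0]
gripper_width: 0.0536
```

{"fn": "drive_tool", "kwargs": {
  "increments": [
    [0.002, 0, 0, 0],
    [0.001, 0, 0, 0],
    [0.0, 0, 0, 0],
    [0, 0, 0, 0]
  ]
}}

```text
clock: 8.95
ee_pos: [0.5268, 0.3241, 0.0372]
orientation: [1.297, 1.154, -1.247]
ft_force: [-0.2, -0.2, -1.9]
gripper_width: 0.0535
```

{"fn": "drive_tool", "kwargs": {
  "increments": [
    [0.002, 0, 0, 0],
    [0.001, 0, 0, 0],
    [0.0, 0, 0, 0],
    [0, 0, 0, 0]
  ]
}}

```text
clock: 9.28
ee_pos: [0.5275, 0.3246, 0.0358]
orientation: [1.297, 1.153, -1.246]
ft_force: [-0.5, 0.3, -1.1]
gripper_width: 0.0538
```

{"fn": "drive_tool", "kwargs": {
  "increments": [
    [0.002, 0, 0, 0],
    [0.0, 0, 0, 0],
    [0.0, 0, 0, 0]
  ]
}}

```text
clock: 9.53
ee_pos: [0.5282, 0.325, 0.0345]
orientation: [1.298, 1.153, -1.245]
ft_force: [1.1, -0.5, -1.3]
gripper_width: 0.054
```

{"fn": "drive_tool", "kwargs": {
  "increments": [
    [0.002, 0, 0, 0],
    [0.001, 0, 0, 0],
    [0.0, 0, 0, 0]
  ]
}}

```text
clock: 9.78
ee_pos: [0.5289, 0.3254, 0.0329]
orientation: [1.298, 1.153, -1.245]
ft_force: [0.5, 0.9, -1.0]
gripper_width: 0.0536
```

{"fn": "drive_tool", "kwargs": {
  "increments": [
    [0.002, 0, 0, 0],
    [0.001, 0, 0, 0],
    [0.0, 0, 0, 0]
  ]
}}

```text
clock: 10.03
ee_pos: [0.5295, 0.3258, 0.0314]
orientation: [1.299, 1.153, -1.244]
ft_force: [0.1, 0.2, -0.6]
gripper_width: 0.0537
```

```bash
python3 - <<'E'
from h import *
c=arm.camera('scene');w=arm.camera('wrist')['frame'][:,:,::-1]
im=c['frame'][150:290,360:500,::-1];cv2.imwrite('pics/d.png',np.hstack([cv2.resize(im,(400,400),interpolation=cv2.INTER_CUBIC),w[:,200:450]]))
print(arm.get_state()['ft_force'])
E
```

```text
[-2.22048653 -1.34884891  7.15467382]
```

View pics/d.png

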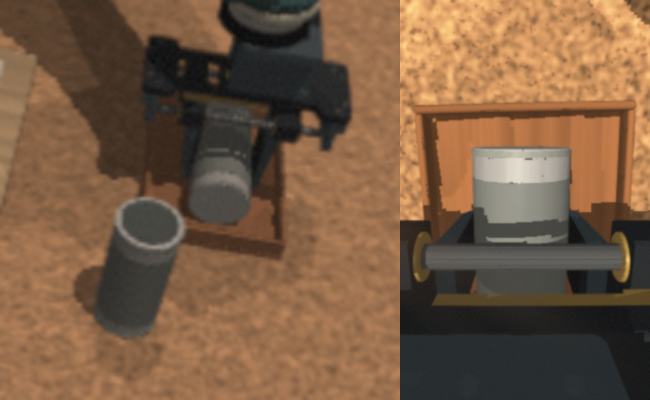

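The tin is over the tray floor and the force has gone to +7 N, so it is in contact. Releasing.

{"fn": "drive_tool", "kwargs": {
  "increments": [
    [0, 0, 0, 0],
    [0, 0, 0, 0],
    [0, 0, 0, 0],
    [0, 0, 0, 0]
  ],
  "gripper": -0.45
}}

```text
clock: 10.47
ee_pos: [0.5295, 0.3258, 0.0305]
orientation: [1.299, 1.153, -1.244]
ft_force: [0.6, -1.0, -0.1]
gripper_width: 0.0659
```

{"fn": "drive_tool", "kwargs": {
  "increments": [
    [-0.004, 0, 0, 0],
    [-0.01, 0, 0, 0],
    [-0.03, 0, 0, 0],
    [-0.04, 0, 0, 0],
    [-0.04, 0, 0, 0]
  ]
}}

```text
clock: 10.88
ee_pos: [0.5211, 0.3217, 0.1517]
orientation: [1.288, 1.156, -1.257]
ft_force: [-0.1, -0.0, -0.2]
gripper_width: 0.0658
```

{"fn": "drive_tool", "kwargs": {
  "increments": [
    [-0.03, 0, 0, 0],
    [0, 0, 0, 0]
  ],
  "gripper": -0.3
}}

```text
clock: 11.05
ee_pos: [0.5229, 0.3229, 0.1922]
orientation: [1.296, 1.154, -1.248]
ft_force: [0.7, -0.1, 0.9]
gripper_width: 0.0592
```

```bash
python3 - <<'E'
from h import *
for n,z in (('top',.032),('wrist',.032)):
  c=arm.camera(n)
  for o in arm.outline_of('tin',n)[:2]:
    r=cv2.minAreaRect(cv2.findNonZero(o['mask'].astype(np.uint8)));b=onz(c,cv2.boxPoints(r),z);print(n,o['p'],b.mean(0),b.round(3).tolist())
  if n=='top':
    f=c
c=f
cv2.imwrite('pics/top2.png',c['frame'][:,:,::-1])
for o in arm.outline_of('straightedge','top')[:1]:
    r=cv2.minAreaRect(cv2.findNonZero(o['mask'].astype(np.uint8)));b=onz(c,cv2.boxPoints(r),.005);print(b.round(3).tolist())
plan([.5,-.32,.18],90,step=.041)
E
```

```text
top 0.86 [0.52800928 0.32033838 0.032     ] [[0.472, 0.355, 0.032], [0.595, 0.339, 0.032], [0.584, 0.285, 0.032], [0.462, 0.302, 0.032]]
wrist 0.78 [0.52504422 0.32666644 0.032     ] [[0.59, 0.348, 0.032], [0.586, 0.294, 0.032], [0.46, 0.303, 0.032], [0.465, 0.362, 0.032]]
[[0.398, -0.291, 0.005], [0.599, -0.296, 0.005], [0.601, -0.352, 0.005], [0.399, -0.344, 0.005]]
n 16 d [-0.02   -0.6412 -0.0041] turn -0.089
[0.0000,0.0023,0.0400,-0.006],[0.0000,0.0021,0.0400,-0.006],[0.0000,0.0019,0.0400,-0.006],[0.0000,0.0016,0.0401,-0.006],[0.0000,0.0014,0.0401,-0.006]
[0.0000,0.0012,0.0401,-0.006],[0.0000,0.0010,0.0401,-0.006],[0.0000,0.0008,0.0401,-0.006],[0.0000,0.0005,0.0401,-0.006],[0.0000,0.0003,0.0401,-0.006]
[0.0000,0.0001,0.0401,-0.006],[0.0000,-0.0001,0.0401,-0.006],[0.0000,-0.0004,0.0401,-0.006],[0.0000,-0.0006,0.0401,-0.006],[0.0000,-0.0008,0.0401,-0.006]
[0.0000,-0.0010,0.0401,-0.006],
```

Tin centre reads (0.527, 0.323), inside the tray and on its axis. Going to the straightedge next.

{"fn": "drive_tool", "kwargs": {
  "increments": [
    [0, 0.002, 0.04, -0.006],
    [0, 0.002, 0.04, -0.006],
    [0, 0.002, 0.04, -0.006],
    [0, 0.002, 0.04, -0.006],
    [0, 0.001, 0.04, -0.006]
  ]
}}

```text
clock: 11.72
ee_pos: [0.5104, 0.1194, 0.1758]
orientation: [1.252, 1.181, -1.236]
ft_force: [0.1, -0.2, 1.1]
gripper_width: 0.0594
```

{"fn": "drive_tool", "kwargs": {
  "increments": [
    [0, 0.001, 0.04, -0.006],
    [0, 0.001, 0.04, -0.006],
    [0, 0.001, 0.04, -0.006],
    [0, 0, 0.04, -0.006],
    [0, 0, 0.04, -0.006]
  ]
}}

```text
clock: 12.13
ee_pos: [0.4998, -0.0886, 0.1684]
orientation: [1.223, 1.206, -1.221]
ft_force: [1.0, -0.2, 0.1]
gripper_width: 0.0593
```

{"fn": "drive_tool", "kwargs": {
  "increments": [
    [0, 0, 0.04, -0.006],
    [0, 0, 0.04, -0.006],
    [0, 0, 0.04, -0.006],
    [0, 0, 0.04, -0.006],
    [0, 0, 0.03, -0.006]
  ]
}}

```text
clock: 12.55
ee_pos: [0.4927, -0.2876, 0.1602]
orientation: [1.199, 1.232, -1.204]
ft_force: [1.3, 0.4, -0.2]
gripper_width: 0.059
```

{"fn": "drive_tool", "kwargs": {
  "increments": [
    [0, 0, 0, 0],
    [0, 0, 0, 0]
  ]
}}

```text
clock: 12.72
ee_pos: [0.491, -0.2927, 0.1571]
orientation: [1.203, 1.234, -1.209]
ft_force: [0.2, 0.8, 0.3]
gripper_width: 0.0592
```

```bash
python3 - <<'E'
from h import *
c=arm.camera('wrist');cv2.imwrite('pics/w5.png',c['frame'][:,:,::-1])
for o in arm.outline_of('straightedge','wrist')[:1]:
    r=cv2.minAreaRect(cv2.findNonZero(o['mask'].astype(np.uint8)));b=onz(c,cv2.boxPoints(r),.005);print(o['p'],cv2.boxPoints(r).round(),b.mean(0),b.round(3).tolist())
plan([.5,-.32,.10],90)
E
```

```text
0.78 [[322. 242.]
 [324.  85.]
 [372.  86.]
 [370. 243.]] [ 0.51353928 -0.3194004   0.005     ] [[0.427, -0.292, 0.005], [0.601, -0.293, 0.005], [0.6, -0.343, 0.005], [0.426, -0.349, 0.005]]
n 2 d [ 0.0087 -0.0286 -0.0575] turn 0.011
[0.0285,0.0046,0.0147,0.005],[0.0285,0.0047,0.0146,0.005],
```

View pics/w5.png

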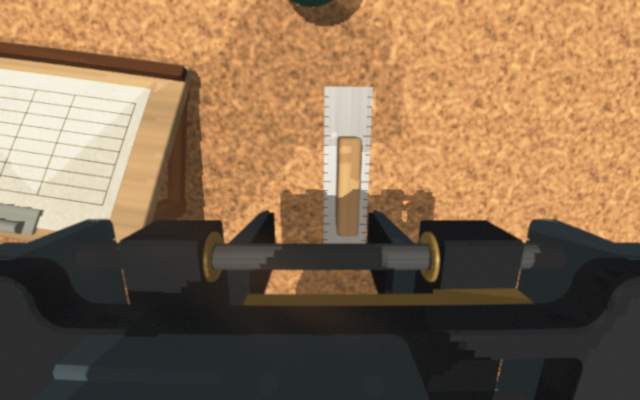

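The straightedge block shows at u 338–361, v 137–236, with the plate's far end at x≈0.600. That puts the centre at (0.5005, -0.3185) with yaw ≈0. Descending.

{"fn": "drive_tool", "kwargs": {
  "increments": [
    [0.01, 0.006, 0.015, 0.006],
    [0.02, 0.004, 0.011, 0.005],
    [0.03, 0, 0.002, 0],
    [0.03, 0, 0, 0],
    [0, 0, 0, 0]
  ]
}}

```text
clock: 13.23
ee_pos: [0.5018, -0.313, 0.0642]
orientation: [1.205, 1.231, -1.211]
ft_force: [-2.2, 0.6, -1.1]
gripper_width: 0.0592
```

```bash
python3 -c "
from h import *
plan([.5005,-.3185,.036],90,n=1)"
```

```text
n 1 d [-0.0013 -0.0055 -0.0282] turn 0.006
[0.0282,-0.0009,0.0058,0.006],
```

{"fn": "drive_tool", "kwargs": {
  "increments": [
    [0.005, 0, 0.004, 0.006],
    [0.012, 0, 0.001, 0],
    [0.006, 0, 0, 0],
    [0.002, 0, 0, 0],
    [0, 0, 0, 0]
  ]
}}

```text
clock: 13.65
ee_pos: [0.503, -0.3155, 0.04]
orientation: [1.208, 1.229, -1.213]
ft_force: [-0.8, 0.3, -0.0]
gripper_width: 0.0594
```

```bash
python3 -c "
from h import *
plan([.5005,-.3185,.036],90,n=1)"
```

```text
n 1 d [-0.0025 -0.003  -0.004 ] turn 0.003
[0.0040,-0.0024,0.0030,0.003],
```

{"fn": "drive_tool", "kwargs": {
  "increments": [
    [0.003, -0.002, 0.003, 0.003],
    [0.001, 0, 0, 0],
    [0, 0, 0, 0]
  ]
}}

```text
clock: 13.9
ee_pos: [0.5017, -0.3193, 0.0374]
orientation: [1.21, 1.225, -1.215]
ft_force: [-1.2, -1.0, -1.1]
gripper_width: 0.0593
```

{"fn": "drive_tool", "kwargs": {
  "increments": [
    [0, 0, 0, 0],
    [0, 0, 0, 0],
    [0, 0, 0, 0],
    [0, 0, 0, 0],
    [0, 0, 0, 0]
  ],
  "gripper": 1,
  "grip_force": 25
}}

```text
clock: 14.32
ee_pos: [0.5021, -0.3199, 0.0385]
orientation: [1.21, 1.223, -1.215]
ft_force: [0.2, 0.0, 0.2]
gripper_width: 0.0291
```

{"fn": "drive_tool", "kwargs": {
  "increments": [
    [0, 0, 0, 0],
    [0, 0, 0, 0]
  ]
}}

```text
clock: 14.48
ee_pos: [0.5021, -0.3199, 0.0386]
orientation: [1.21, 1.223, -1.215]
ft_force: [-0.8, -2.2, 0.0]
gripper_width: 0.0217
```

```bash
python3 - <<'E'
from h import *
im=cv2.imread('pics/top2.png');cv2.imwrite('pics/e.png',cv2.resize(im[175:295,240:400],None,fx=5,fy=5,interpolation=cv2.INTER_CUBIC))
E
```

```text
(no output)
```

View pics/e.png

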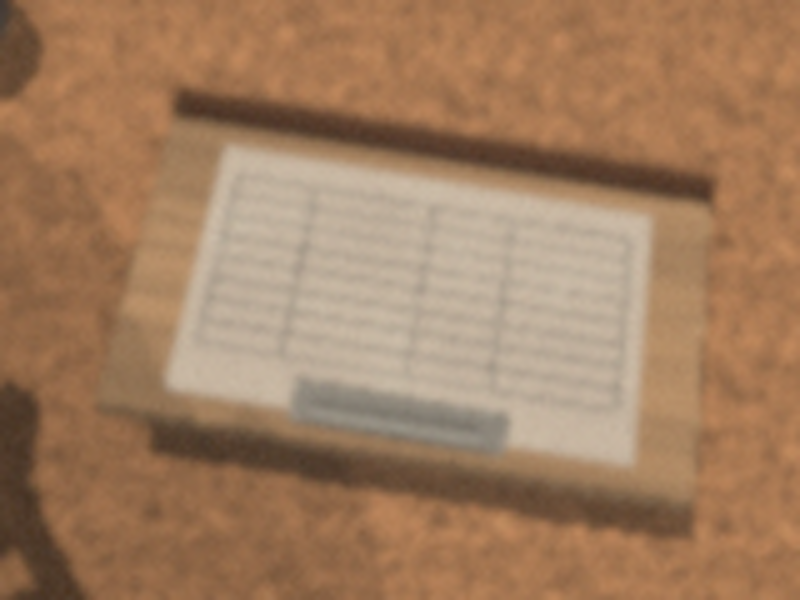

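The enlarged top view shows the desk clear of the tin. In crop pixels, the ledge's outer edge runs (180,90)–(714,180), its foot (175,122)–(712,203), and the board's top edge (100,408)–(692,503). Fitting the slope pose from these.

```bash
python3 - <<'E'
from h import *
c=arm.camera('top')
uv=np.array([[180,90],[714,180],[175,122],[712,203],[100,408],[692,503]],float)
uv=(uv+.5)/5-.5+[240,175]
P=np.array([[-12,140,10],[-12,-140,10],[0,140,0],[0,-140,0],[170,140,0],[170,-140,0]])/1e3
def f(p):
    R,o=slopeT(p); return (proj(c,P@R.T+o)-uv).ravel()
s=least_squares(f,[.63,-.02,-.12]);print(s.x,np.degrees(s.x[2]),s.fun.reshape(-1,2).round(2))
R,o=slopeT(s.x);print(R.round(3)); np.save('slope.npy',s.x)
print('tin check', (R@[.021,0.03,.027]+o).round(4))
print('target plate centre for release', (o+R[:,0]*0+np.array([*(R[:2,0]/np.cos(np.radians(28))*.0236),0])))
E
```

```text
[ 0.61936766 -0.01993251 -0.1337815 ] -7.6651152912221825 [[-0.48  0.22]
 [ 0.52 -0.53]
 [-0.42 -0.18]
 [-0.06  0.89]
 [-0.86 -0.52]
 [ 1.24  0.07]]
[[-0.875  0.133  0.465]
 [ 0.118  0.991 -0.063]
 [ 0.469  0.     0.883]]
tin check [0.6176 0.0106 0.0577]
target plate centre for release [ 0.59597854 -0.01678467  0.024     ]
```

{"fn": "drive_tool", "kwargs": {
  "increments": [
    [-0.01, 0, 0, 0],
    [-0.03, 0, 0, 0],
    [-0.035, 0, 0, 0],
    [-0.035, 0, 0, 0],
    [-0.035, 0, 0, 0]
  ]
}}

```text
clock: 14.95
ee_pos: [0.4992, -0.3178, 0.1824]
orientation: [1.211, 1.239, -1.22]
ft_force: [0.4, -0.1, -1.6]
gripper_width: 0.0214
```

```bash
python3 -c "
from h import *
plan([.597,-.017,.18],-7.8,tw=.112)"
```

```text
n 13 d [ 0.0978  0.3008 -0.0024] turn -1.436
[0.0004,0.0075,-0.0231,-0.110],[0.0004,0.0100,-0.0222,-0.110],[0.0004,0.0124,-0.0209,-0.110],[0.0004,0.0146,-0.0194,-0.110],[0.0004,0.0167,-0.0177,-0.110]
[0.0004,0.0185,-0.0158,-0.110],[0.0004,0.0202,-0.0136,-0.110],[0.0004,0.0215,-0.0113,-0.110],[0.0004,0.0226,-0.0089,-0.110],[0.0004,0.0235,-0.0063,-0.110]
[0.0004,0.0240,-0.0037,-0.110],[0.0004,0.0243,-0.0010,-0.110],[0.0004,0.0243,0.0017,-0.110],
```

{"fn": "drive_tool", "kwargs": {
  "increments": [
    [0, 0.008, -0.023, -0.08],
    [0, 0.01, -0.022, -0.11],
    [0, 0.012, -0.021, -0.11],
    [0, 0.015, -0.019, -0.11],
    [0, 0.017, -0.018, -0.11]
  ]
}}

```text
clock: 15.37
ee_pos: [0.5439, -0.2048, 0.1969]
orientation: [0.813, 1.429, -0.809]
ft_force: [-0.2, -0.5, -2.4]
gripper_width: 0.0219
```

{"fn": "drive_tool", "kwargs": {
  "increments": [
    [0, 0.019, -0.016, -0.11],
    [0, 0.02, -0.014, -0.11],
    [0, 0.022, -0.011, -0.11],
    [0, 0.023, -0.009, -0.11],
    [0, 0.024, -0.006, -0.11]
  ]
}}

```text
clock: 15.78
ee_pos: [0.5841, -0.0817, 0.2009]
orientation: [0.367, 1.552, -0.357]
ft_force: [0.0, 0.5, -0.7]
gripper_width: 0.0216
```

{"fn": "drive_tool", "kwargs": {
  "increments": [
    [0, 0.024, -0.004, -0.11],
    [0, 0.024, -0.001, -0.11],
    [0, 0.02, 0.002, -0.1],
    [0, 0, 0, 0],
    [0, 0, 0, 0]
  ]
}}

```text
clock: 16.2
ee_pos: [0.6054, -0.0086, 0.2042]
orientation: [0.097, 1.579, -0.083]
ft_force: [-0.1, -0.5, -1.9]
gripper_width: 0.0219
```

```bash
python3 - <<'E'
from h import *
plan([.597,-.017,.11],-7.8,tw=.112)
E
```

```text
n 3 d [-0.0084 -0.0084 -0.0942] turn 0.022
[0.0314,-0.0034,-0.0021,0.007],[0.0314,-0.0034,-0.0021,0.007],[0.0314,-0.0034,-0.0021,0.007],
```

{"fn": "drive_tool", "kwargs": {
  "increments": [
    [0.02, -0.006, -0.006, 0.01],
    [0.03, -0.003, -0.003, 0.01],
    [0.025, 0, 0, 0],
    [0.01, 0, 0, 0],
    [0, 0, 0, 0]
  ]
}}

```text
clock: 16.62
ee_pos: [0.5947, -0.0183, 0.1201]
orientation: [0.12, 1.574, -0.107]
ft_force: [-0.5, 0.3, -1.4]
gripper_width: 0.0221
```

{"fn": "drive_tool", "kwargs": {
  "increments": [
    [0, 0, 0, 0],
    [0, 0, 0, 0]
  ]
}}

```text
clock: 16.78
ee_pos: [0.5947, -0.0191, 0.1211]
orientation: [0.122, 1.574, -0.109]
ft_force: [-0.3, -0.2, -2.2]
gripper_width: 0.0219
```

```bash
python3 - <<'E'
from h import *
plan([.597,-.017,.10],-7.8,n=1)
c=arm.camera('wrist');cv2.imwrite('pics/w6.png',c['frame'][:,:,::-1])
E
```

```text
n 1 d [ 0.0023  0.0021 -0.0211] turn -0.011
[0.0212,0.0023,0.0021,-0.011],
```

View pics/w6.png

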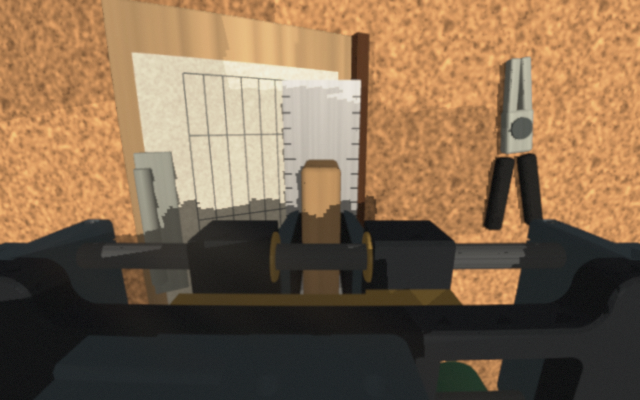

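The plate is held level, with its right edge at u≈360 and the ledge's left end at u 352–368. Checking the geometry.

```bash
python3 - <<'E'
from h import *
c=arm.camera('wrist');p=np.load('slope.npy');R,o=slopeT(p)
q=np.array([[0,140,0],[0,140,10],[-12,140,10],[170,140,0]])/1e3
print(proj(c,q@R.T+o).round(1))
print('ledge px foot/outer', onz(c,[[352,36]],.024),onz(c,[[369,36]],.0272), (R@[0,.14,0]+o),(R@[-.012,.14,.01]+o))
t,T=tool();zp=t[2]-.0386+.005
b=onz(c,[[283,81],[361,80],[356,205]],zp);print('plate',b,'size',np.linalg.norm(b[1]-b[0]));print('along h', ((b-o)[:,:2]@(R[:2,0]/np.cos(np.radians(28)))).round(4), (b-o)@R[:,1], 'yaw',np.degrees(np.arctan2(*(b[1]-b[2])[1::-1])),'slope',np.degrees(p[2])+90)
E
```

```text
[[3.480e+02 3.760e+01]
 [3.548e+02 3.390e+01]
 [3.670e+02 3.610e+01]
 [9.700e+01 2.000e-01]]
ledge px foot/outer [[0.64151925 0.11953343 0.024     ]] [[0.65485834 0.11661222 0.0272    ]] [0.63804126 0.11881654 0.024     ] [0.65319472 0.1167771  0.02719582]
plate [[ 0.58565748  0.08123581  0.08797368]
 [ 0.6350967   0.07448074  0.08797368]
 [ 0.62209365 -0.00700444  0.08797368]] size 0.04989856794392273
along h [ 0.0469 -0.003  -0.001 ] [0.09576798 0.09566761 0.01317614] yaw 80.9334350084305 slope 82.33488470877782
```

{"fn": "drive_tool", "kwargs": {
  "increments": [
    [0.01, 0, 0, -0.01],
    [0.01, 0, 0, 0],
    [0.008, 0, 0, 0],
    [0.002, 0, 0, 0],
    [0, 0, 0, 0]
  ],
  "grip_force": 8
}}

```text
clock: 17.3
ee_pos: [0.5967, -0.0187, 0.091]
orientation: [0.113, 1.569, -0.099]
ft_force: [-1.4, 0.4, -1.6]
gripper_width: 0.0218
```

{"fn": "drive_tool", "kwargs": {
  "increments": [
    [0.002, 0, 0, 0],
    [0, 0, 0, 0],
    [0, 0, 0, 0]
  ]
}}

```text
clock: 17.55
ee_pos: [0.5968, -0.0186, 0.0884]
orientation: [0.113, 1.57, -0.099]
ft_force: [-0.1, -1.2, -1.3]
gripper_width: 0.0217
```

{"fn": "drive_tool", "kwargs": {
  "increments": [
    [-0.001, 0, -0.003, 0],
    [0, 0, 0, 0],
    [0.002, 0, 0, 0],
    [0, 0, 0, 0]
  ]
}}

```text
clock: 17.88
ee_pos: [0.595, -0.0183, 0.0889]
orientation: [0.113, 1.566, -0.099]
ft_force: [0.3, -0.2, -1.4]
gripper_width: 0.0223
```

{"fn": "drive_tool", "kwargs": {
  "increments": [
    [0.002, 0, 0, 0],
    [0, 0, 0, 0],
    [0, 0, 0, 0]
  ],
  "grip_force": 3
}}

```text
clock: 18.13
ee_pos: [0.5961, -0.0183, 0.0876]
orientation: [0.113, 1.564, -0.099]
ft_force: [0.5, 0.1, 1.8]
gripper_width: 0.0225
```

{"fn": "drive_tool", "kwargs": {
  "increments": [
    [0.002, 0, 0, 0],
    [0, 0, 0, 0],
    [0, 0, 0, 0]
  ]
}}

```text
clock: 18.38
ee_pos: [0.597, -0.0184, 0.0859]
orientation: [0.113, 1.562, -0.099]
ft_force: [1.3, -0.3, 2.1]
gripper_width: 0.023
```

{"fn": "drive_tool", "kwargs": {
  "increments": [
    [0.002, 0, 0.001, 0],
    [0.002, 0, 0.001, 0],
    [0, 0, 0, 0]
  ]
}}

```text
clock: 18.63
ee_pos: [0.5998, -0.0188, 0.0819]
orientation: [0.113, 1.561, -0.099]
ft_force: [1.7, -0.9, 1.2]
gripper_width: 0.025
```

{"fn": "drive_tool", "kwargs": {
  "increments": [
    [0.002, 0, 0.001, 0],
    [0.002, 0, 0.001, 0],
    [0, 0, 0, 0]
  ]
}}

```text
clock: 18.88
ee_pos: [0.6021, -0.0191, 0.0775]
orientation: [0.113, 1.561, -0.099]
ft_force: [2.3, -1.2, 2.1]
gripper_width: 0.0281
```

{"fn": "drive_tool", "kwargs": {
  "increments": [
    [0.002, 0, 0.001, 0],
    [0.002, 0, 0.001, 0],
    [0, 0, 0, 0]
  ]
}}

```text
clock: 19.13
ee_pos: [0.6038, -0.0193, 0.0727]
orientation: [0.113, 1.562, -0.099]
ft_force: [3.2, -0.5, 2.2]
gripper_width: 0.0314
```

{"fn": "drive_tool", "kwargs": {
  "increments": [
    [0.002, 0, 0.001, 0],
    [0.002, 0, 0.001, 0],
    [0, 0, 0, 0]
  ]
}}

```text
clock: 19.38
ee_pos: [0.6054, -0.0194, 0.068]
orientation: [0.113, 1.564, -0.099]
ft_force: [1.7, -1.0, 2.7]
gripper_width: 0.0339
```

```bash
python3 - <<'E'
from h import *
c=arm.camera('scene');w=arm.camera('wrist')['frame'][:,:,::-1]
im=c['frame'][130:260,230:400,::-1];cv2.imwrite('pics/f.png',np.hstack([cv2.resize(im,(400,306),interpolation=cv2.INTER_CUBIC),w[:306,120:500]]))
E
```

```text
(no output)
```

View pics/f.png

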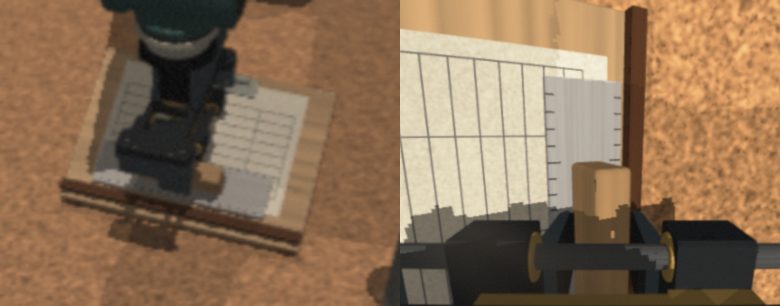

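The plate now lies almost flat, a few mm off the ledge. Opening gently and backing out.

{"fn": "drive_tool", "kwargs": {
  "increments": [
    [0, 0, 0, 0],
    [0, 0, 0, 0],
    [0, 0, 0, 0]
  ],
  "gripper": 0.0
}}

```text
clock: 19.73
ee_pos: [0.6045, -0.0194, 0.0677]
orientation: [0.113, 1.565, -0.099]
ft_force: [0.5, 0.4, 1.3]
gripper_width: 0.0457
```

{"fn": "drive_tool", "kwargs": {
  "increments": [
    [-0.005, 0, 0, 0],
    [-0.01, 0, 0, 0],
    [-0.01, 0, 0, 0],
    [-0.01, 0, 0, 0],
    [0, 0, 0, 0]
  ],
  "gripper": -0.4
}}

```text
clock: 20.15
ee_pos: [0.6037, -0.0196, 0.1062]
orientation: [0.113, 1.566, -0.099]
ft_force: [-0.2, 0.9, 0.5]
gripper_width: 0.0639
```

{"fn": "drive_tool", "kwargs": {
  "increments": [
    [-0.03, 0, 0, 0],
    [-0.03, 0, 0, 0],
    [-0.03, 0, 0, 0],
    [-0.02, 0, 0, 0],
    [0, 0, 0, 0]
  ]
}}

```text
clock: 20.57
ee_pos: [0.6028, -0.0205, 0.2228]
orientation: [0.113, 1.566, -0.099]
ft_force: [-0.2, -0.5, 1.1]
gripper_width: 0.0642
```

```bash
cat > meas.py <<'E'
from h import *
p=np.load('slope.npy');R,o=slopeT(p);o=o+[.0015,0,0]
for n in ('wrist','top'):
    c=arm.camera(n);cv2.imwrite(f'pics/m_{n}.png',c['frame'][:,:,::-1])
    for k in arm.outline_of('straightedge',n)[:1]:
        # fit silhouette of plate+block at slope pose (x,y,yaw)
        pl=np.array([[a,b,z] for a in(-.025,.025) for b in(-.1,.1) for z in(0,.005)]);bl=np.array([[a,b,z] for a in(-.011,.011) for b in(-.05,.05) for z in(.005,.045)])
        m=k['mask']
        def sil(q):
            im=np.zeros((1600,2560),np.uint8)
            M=Ro.from_euler('z',q[2]).as_matrix()
            for P in(pl,bl):
                u=proj(c,(P@M.T+[q[0],q[1],0])@R.T+o);cv2.fillConvexPoly(im,cv2.convexHull(((u+.5)*4).round().astype(np.int32)),255)
            return cv2.resize(im,(640,400),interpolation=cv2.INTER_AREA)/255.
        from scipy.optimize import minimize
        f=lambda q:np.abs(sil([q[0]/1e3,q[1]/1e3,q[2]/50])-m).sum()
        r=minimize(f,[30,-4,0],method='Nelder-Mead',options=dict(initial_simplex=[[30,-4,0],[36,-4,0],[30,4,0],[30,-4,2]],maxiter=90))
        print(n,k['p'],'x,y mm',r.x[:2].round(1),'yaw deg',np.degrees(r.x[2]/50).round(2),'resid px',r.fun.round(),m.sum())
E
python3 meas.py; python3 -c "
from h import *
print(tool()[0])"
```

```text
wrist 0.55 x,y mm [31.3 -3.4] yaw deg 0.15 resid px 992.0 5835
[ 0.60035442 -0.02033849  0.21718489]
```

View pics/m_wrist.png

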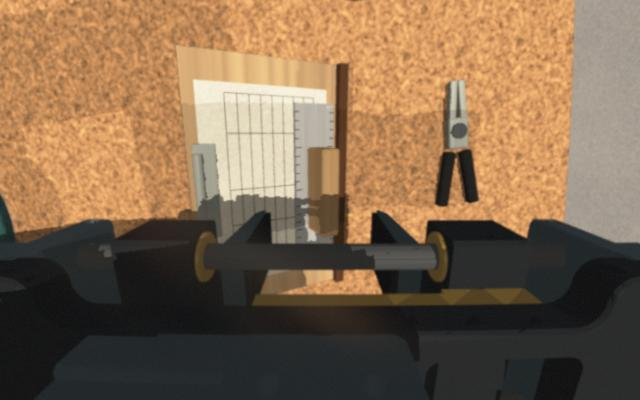

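The straightedge lies flat, parallel to the ledge, with about a 6 mm gap (fitted centre x≈31 mm; the top camera returned no find). I'll push it downslope with both fingers set along the block.

```bash
python3 -c "
from h import *
plan([.563,-.016,.15],82.2,tw=.112)"
```

```text
n 15 d [-0.0374  0.0043 -0.0672] turn -1.57
[0.0045,-0.0001,-0.0025,-0.105],[0.0045,0.0002,-0.0025,-0.105],[0.0045,0.0004,-0.0024,-0.105],[0.0045,0.0007,-0.0024,-0.105],[0.0045,0.0009,-0.0023,-0.105]
[0.0045,0.0012,-0.0022,-0.105],[0.0045,0.0014,-0.0021,-0.105],[0.0045,0.0016,-0.0019,-0.105],[0.0045,0.0018,-0.0017,-0.105],[0.0045,0.0020,-0.0015,-0.105]
[0.0045,0.0021,-0.0013,-0.105],[0.0045,0.0022,-0.0011,-0.105],[0.0045,0.0023,-0.0009,-0.105],[0.0045,0.0024,-0.0006,-0.105],[0.0045,0.0025,-0.0003,-0.105]
```

{"fn": "drive_tool", "kwargs": {
  "increments": [
    [0, 0, -0.0025, -0.11],
    [0, 0, -0.0025, -0.11],
    [0, 0, -0.0025, -0.11],
    [0, 0.001, -0.0025, -0.11],
    [0, 0.001, -0.0025, -0.11]
  ],
  "gripper": -0.31
}}

```text
clock: 21.18
ee_pos: [0.5836, -0.0192, 0.2091]
orientation: [-0.331, 1.557, 0.351]
ft_force: [0.3, 0.2, -0.9]
gripper_width: 0.0598
```

{"fn": "drive_tool", "kwargs": {
  "increments": [
    [0, 0.001, -0.002, -0.11],
    [0, 0.001, -0.002, -0.11],
    [0, 0.0015, -0.002, -0.11],
    [0, 0.002, -0.002, -0.11],
    [0, 0.002, -0.0015, -0.11]
  ]
}}

```text
clock: 21.6
ee_pos: [0.5663, -0.0189, 0.2005]
orientation: [-0.772, 1.443, 0.811]
ft_force: [0.2, 0.0, -0.2]
gripper_width: 0.0598
```

{"fn": "drive_tool", "kwargs": {
  "increments": [
    [0.01, 0.002, -0.001, -0.11],
    [0.02, 0.002, -0.001, -0.11],
    [0.02, 0.002, -0.001, -0.11],
    [0.02, 0.002, 0, -0.07],
    [0, 0, 0, 0]
  ]
}}

```text
clock: 22.02
ee_pos: [0.5508, -0.0175, 0.1219]
orientation: [-1.087, 1.29, 1.144]
ft_force: [-0.1, 0.3, -1.3]
gripper_width: 0.0594
```

```bash
python3 -c "
from h import *
plan([.563,-.016,.10],82.2,n=1)"
```

```text
n 1 d [ 0.0122  0.0015 -0.0219] turn 0.005
[0.0215,-0.0128,0.0030,0.005],
```

{"fn": "drive_tool", "kwargs": {
  "increments": [
    [0.005, -0.006, 0.001, 0.005],
    [0.01, -0.006, 0.001, 0],
    [0.012, 0, 0, 0],
    [0.008, 0, 0, 0],
    [0, 0, 0, 0]
  ]
}}

```text
clock: 22.43
ee_pos: [0.5621, -0.0166, 0.0832]
orientation: [-1.073, 1.3, 1.134]
ft_force: [0.4, -0.2, -0.3]
gripper_width: 0.0598
```

```bash
python3 -c "
from h import *
plan([.565,-.016,.082],82.2,n=1);print(tool()[1].round(3))"
```

```text
n 1 d [ 0.0029  0.0006 -0.0012] turn -0.012
[0.0010,-0.0028,0.0010,-0.012],
[[-0.042 -0.988  0.147]
 [ 0.012  0.147  0.989]
 [-0.999  0.043  0.006]]
```

{"fn": "drive_tool", "kwargs": {
  "increments": [
    [0.001, -0.005, 0, -0.012],
    [0.002, -0.004, 0, 0],
    [0.002, -0.003, 0, 0],
    [0, 0, 0, 0]
  ]
}}

```text
clock: 22.77
ee_pos: [0.5756, -0.0185, 0.0781]
orientation: [-1.081, 1.294, 1.142]
ft_force: [-0.6, 1.0, 0.0]
gripper_width: 0.06
```

{"fn": "drive_tool", "kwargs": {
  "increments": [
    [0.001, -0.002, 0, 0],
    [0.001, -0.002, 0, 0],
    [0, 0, 0, 0]
  ]
}}

```text
clock: 23.02
ee_pos: [0.5805, -0.0192, 0.0765]
orientation: [-1.082, 1.294, 1.141]
ft_force: [0.3, 0.3, -0.2]
gripper_width: 0.0599
```

{"fn": "drive_tool", "kwargs": {
  "increments": [
    [0.001, -0.002, 0, 0],
    [0.0005, -0.001, 0, 0],
    [0, 0, 0, 0]
  ]
}}

```text
clock: 23.27
ee_pos: [0.5823, -0.0194, 0.0753]
orientation: [-1.08, 1.296, 1.143]
ft_force: [-4.9, 1.6, 9.0]
gripper_width: 0.0595
```

{"fn": "drive_tool", "kwargs": {
  "increments": [
    [0, -0.001, 0, 0],
    [0, -0.001, 0, 0],
    [0, 0, 0, 0]
  ]
}}

```text
clock: 23.52
ee_pos: [0.5824, -0.0194, 0.0758]
orientation: [-1.077, 1.3, 1.147]
ft_force: [-3.3, 0.9, 3.9]
gripper_width: 0.0597
```

{"fn": "drive_tool", "kwargs": {
  "increments": [
    [0, 0.003, 0, 0],
    [-0.003, 0.005, 0, 0],
    [-0.01, 0.005, 0, 0],
    [-0.03, 0.0, 0, 0],
    [-0.03, 0, 0, 0]
  ]
}}

```text
clock: 23.93
ee_pos: [0.5678, -0.0181, 0.1472]
orientation: [-1.072, 1.307, 1.154]
ft_force: [1.6, 0.3, -0.5]
gripper_width: 0.0598
```

{"fn": "drive_tool", "kwargs": {
  "increments": [
    [-0.03, 0.02, 0, 0],
    [-0.03, 0.03, 0, 0],
    [0, 0.03, 0, 0],
    [0, 0.03, 0, 0],
    [0, 0, 0, 0]
  ]
}}

```text
clock: 24.35
ee_pos: [0.4612, -0.0036, 0.2242]
orientation: [-1.078, 1.298, 1.145]
ft_force: [0.7, -1.1, -0.4]
gripper_width: 0.0594
```

```bash
python3 meas.py; python3 - <<'E'
from h import *
c=arm.camera('scene')
a=cv2.resize(c['frame'][140:250,245:385,::-1],(700,550),interpolation=cv2.INTER_CUBIC)
cv2.imwrite('pics/g.png',a)
print(tool()[0])
for n in('top','scene','wrist'):
    c=arm.camera(n); print(n,[(round(k['p'],2),np.round(k['extent'])) for k in arm.outline_of('straightedge',n)[:2]])
E
```

```text
wrist 0.6 x,y mm [26.6  4.9] yaw deg 1.38 resid px 4023.0 1516
top 0.64 x,y mm [24.7 -5.2] yaw deg 0.59 resid px 147.0 1476
[ 0.4659257  -0.0042706   0.22330172]
top [(0.59, array([292., 199., 368., 229.]))]
scene [(0.83, array([270., 190., 346., 226.]))]
wrist [(0.8, array([264., 275., 376., 298.]))]
```

View pics/g.png

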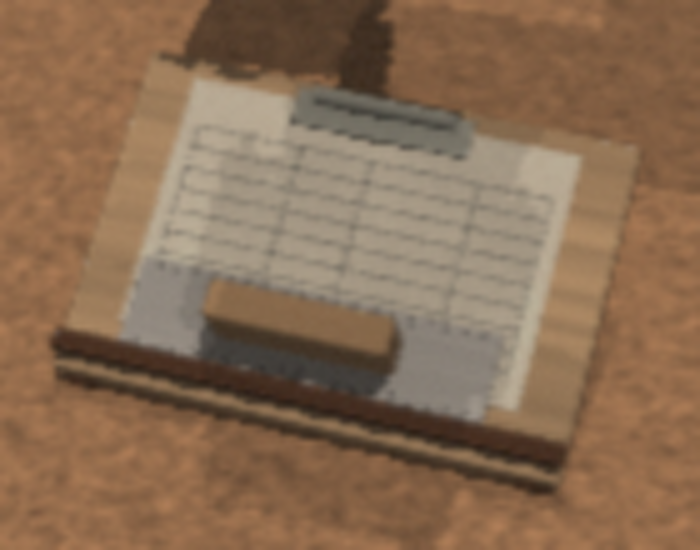

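```bash
sed -i "s/('wrist','top')/('scene','top')/" meas.py; python3 meas.py; python3 - <<'E'
from h import *
for n,z in (('top',.032),):
  c=arm.camera(n)
  for o in arm.outline_of('tin',n)[:1]:
    r=cv2.minAreaRect(cv2.findNonZero(o['mask'].astype(np.uint8)));b=onz(c,cv2.boxPoints(r),z);print(n,o['p'],b.mean(0))
E
```

```text
scene 0.58 x,y mm [27.  -2.8] yaw deg 1.48 resid px 95.0 1345
top 0.68 x,y mm [23.7 -3.9] yaw deg 0.06 resid px 109.0 1566
top 0.85 [0.52703163 0.32428517 0.032     ]
```

The scene view shows the straightedge flat with its lower edge against the ledge at both ends, (120,340) and (485,420). The fits differ, though: centre x 23.7–27 mm and yaw 0–1.5°. I'll make one firmer seating push to be sure.

{"fn": "drive_tool", "kwargs": {
  "increments": [
    [0, -0.03, 0, 0],
    [0, -0.03, 0, 0],
    [0.015, -0.02, 0, 0],
    [0.035, -0.01, 0, 0],
    [0.035, 0, 0, 0]
  ]
}}

```text
clock: 25.62
ee_pos: [0.5592, -0.0163, 0.1383]
orientation: [-1.085, 1.288, 1.135]
ft_force: [0.3, 0.0, -0.8]
gripper_width: 0.0599
```

{"fn": "drive_tool", "kwargs": {
  "increments": [
    [0.01, 0, 0, 0],
    [0, 0, 0, 0],
    [0, 0, 0, 0]
  ]
}}

```text
clock: 25.87
ee_pos: [0.5557, -0.016, 0.1225]
orientation: [-1.08, 1.295, 1.142]
ft_force: [0.4, 0.9, 0.7]
gripper_width: 0.0597
```

```bash
python3 -c "
from h import *
plan([.574,-.018,.077],82.3,n=1)"
```

```text
n 1 d [ 0.0183 -0.002  -0.0455] turn -0.004
[0.0447,-0.0203,0.0002,-0.004],
```

{"fn": "drive_tool", "kwargs": {
  "increments": [
    [0.015, -0.004, 0, 0],
    [0.015, -0.004, 0, 0],
    [0.01, -0.004, 0, 0],
    [0.004, -0.003, 0, 0],
    [0, 0, 0, 0]
  ]
}}

```text
clock: 26.28
ee_pos: [0.5728, -0.0177, 0.0847]
orientation: [-1.084, 1.289, 1.136]
ft_force: [0.3, -0.8, -0.2]
gripper_width: 0.0594
```

```bash
python3 -c "
from h import *
plan([.580,-.019,.075],82.3,n=1)"
```

```text
n 1 d [ 0.0072 -0.0013 -0.0097] turn -0.003
[0.0095,-0.0077,-0.0004,-0.003],
```

{"fn": "drive_tool", "kwargs": {
  "increments": [
    [0.005, -0.002, 0, 0],
    [0.005, -0.002, 0, 0],
    [0, -0.001, 0, 0],
    [0, 0, 0, 0]
  ]
}}

```text
clock: 26.62
ee_pos: [0.5793, -0.0184, 0.0767]
orientation: [-1.086, 1.286, 1.133]
ft_force: [0.7, 0.4, 1.7]
gripper_width: 0.0598
```

{"fn": "drive_tool", "kwargs": {
  "increments": [
    [0.0, -0.002, 0, 0],
    [0.0, -0.002, 0, 0],
    [0, 0, 0, 0]
  ]
}}

```text
clock: 26.87
ee_pos: [0.5833, -0.0189, 0.0771]
orientation: [-1.086, 1.287, 1.134]
ft_force: [-1.5, -0.8, 2.4]
gripper_width: 0.0596
```

{"fn": "drive_tool", "kwargs": {
  "increments": [
    [0.0005, -0.002, 0, 0],
    [0.0005, -0.003, 0, 0],
    [0.0005, -0.003, 0, 0]
  ]
}}

```text
clock: 27.12
ee_pos: [0.5881, -0.0196, 0.0776]
orientation: [-1.08, 1.294, 1.14]
ft_force: [-26.3, 2.5, 50.0]
gripper_width: 0.0599
```

{"fn": "drive_tool", "kwargs": {
  "increments": [
    [0.0005, -0.003, 0, 0],
    [0.0005, -0.003, 0, 0]
  ]
}}

```text
clock: 27.28
ee_pos: [0.5935, -0.0202, 0.0802]
orientation: [-1.078, 1.296, 1.143]
ft_force: [-10.5, 0.5, 30.7]
gripper_width: 0.0599
```

{"fn": "drive_tool", "kwargs": {
  "increments": [
    [0, 0.004, 0, 0],
    [0, 0.005, 0, 0],
    [-0.005, 0.006, 0, 0],
    [-0.015, 0.005, 0, 0],
    [-0.035, 0, 0, 0]
  ]
}}

```text
clock: 27.7
ee_pos: [0.5723, -0.018, 0.1337]
orientation: [-1.075, 1.301, 1.148]
ft_force: [-0.9, -0.2, -0.5]
gripper_width: 0.0598
```

{"fn": "drive_tool", "kwargs": {
  "increments": [
    [-0.03, 0.02, 0, 0],
    [-0.03, 0.03, 0, 0],
    [0, 0.03, 0, 0],
    [0, 0.03, 0, 0],
    [0, 0, 0, 0]
  ]
}}

```text
clock: 28.12
ee_pos: [0.4643, -0.0033, 0.2067]
orientation: [-1.079, 1.295, 1.142]
ft_force: [0.5, 0.0, 0.3]
gripper_width: 0.0598
```

```bash
python3 meas.py; python3 -c "
from h import *
print(tool()[0])
c=arm.camera('scene')
a=cv2.resize(c['frame'][140:250,245:385,::-1],(700,550),interpolation=cv2.INTER_CUBIC);cv2.imwrite('pics/k.png',a)"
```

```text
scene 0.79 x,y mm [27.  -3.4] yaw deg 0.63 resid px 185.0 1229
top 0.69 x,y mm [23.9 -3.9] yaw deg 0.34 resid px 104.0 1613
[ 0.46918276 -0.00393698  0.20649376]
```

```bash
python3 - <<'E'
from h import *
g,k=[cv2.cvtColor(cv2.imread(f'pics/{n}.png'),cv2.COLOR_BGR2GRAY)[250:450,90:530].astype(np.float32) for n in 'gk']
print('shift px (x5)',cv2.phaseCorrelate(g,k),'mean diff',abs(g-k).mean(),'max',abs(cv2.blur(g-k,(9,9))).max())
# height profile check: edge of plate against ledge at both ends, scene camera expected pixel of flush/flat plate corners
c=arm.camera('scene');R,o=slopeT(np.load('slope.npy'));o=o+[.0015,0,0]
P=np.array([[50,96,5],[50,-104,5],[36,46,45],[36,-54,45],[14,46,45],[14,-54,45],[-12,140,10],[-12,-140,10],[0,140,10],[0,-140,10]])/1e3
print(((proj(c,P@R.T+o)-[245,140]+.5)*5).round())
E
```

```text
shift px (x5) ((0.010378449713442706, 0.024034689129933895), 0.8047710557725695) mean diff 0.9583182 max 12.6049385
[[504. 334.]
 [144. 255.]
 [397. 316.]
 [210. 275.]
 [386. 357.]
 [198. 315.]
 [559. 464.]
 [ 46. 346.]
 [565. 441.]
 [ 52. 325.]]
```

The position is unchanged after the firm push (image shift 0.02 enlarged px). The observed corners match the predicted flush, flat pose within a uniform calibration shift of about 1 px, so I'm handing in.

```bash
python3 -c "
from h import *
print(arm.get_state()['clock'],arm.close_job())"
```

```text
the job is handed in; nothing more can be done
28.4167 None
```

I laid the tin on its side on the tray floor and set the straightedge flat on the slope against the ledge. I then handed the job in at 28.4 s; no verdict came back.

- **Tin:** I gripped it across its sides, lowered it until it touched the tray floor, and released it. The last check put its centre at (0.527, 0.324), about 5 mm from the tray centre.
- **Straightedge:** I tilted it onto the slope with a light 3 N grip and released it about 6 mm short of the ledge. Two pushes with spread fingers then moved it down to the stop. It did not move between the first and second push.

**Checks that disagreed or went wrong:**
- **Position:** the top camera gave the centre line at 23.9 mm from the ledge, yaw 0.3°. The scene camera gave 27 mm, yaw 0.6°. Both are within tolerance, and the corner positions fit a flush, flat pose.
- **Earlier readings:** one earlier scene fit gave a yaw of 1.5°, right at the limit.
- **Second push:** this was harder than I intended. I read about 57 N at the wrist (limit 120 N), pressing with the fingertips, and the fingers moved further than the geometry predicted.
- **Not seen:** the picture limit stopped me viewing the scene after that push. I compared the before and after images numerically instead.
- **Bystanders:** I did not re-measure the upright tin, mug or pliers at the end. No move was planned near them.

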